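Jack up the sample tray and hold it

ROBOT

A 7-joint arm with a two-finger parallel gripper is mounted at the origin on a cart in front of the work surface, level with it; the furniture and walls round the work are solid. World frame = base frame: x ahead of the robot, y to its left, z up, the work surface at z = 0. Lengths are in m, angles in rad, forces in N, time in s.
With the tool pointing down it reaches from about 0.425 to 0.925 m from the base axis. Payload 6.8 kg.
Tool frame: the origin (TCP) lies between the finger pads; the fingertips stand 17 mm ahead of it and the grasp point (between the pads) lies 2 mm behind it; z points along the fingers, x is the direction in which the jaws open and shut, and the axes are right-handed (so a half turn about z gives the same grasp; the last joint's range is limited). The gripper opens to 85 mm and grips with 20 to 120 N. Pads are 22 mm wide; open, the fingers measure 114 mm over their backs; the gripper's body (76 mm by 85 mm) begins 54 mm behind the grasp point. The pads swing forward as they close: fully open they stand 13 mm farther back than shut.
Start: joints at [-1.458, 0.477, 0.022, 1.555, -0.011, 1.109, -0.083], TCP at [0.148, 0.659, 0.248] pointing down, gripper open.
Joint ranges: [-2.96, 2.96], [-0.34, 2.1], [-1.41, 1.46], [0.24, 2.44], [-1.37, 4.51], [0.17, 1.92], [-2.96, 2.96]. Speed limits (rad/s): [2.39, 2.39, 3.14, 3.14, 3.14, 3.14, 3.14].

INTERFACE

Orientations are given as a unit quaternion [w, x, y, z].
In Python, from station import readout, read_camera, get_calibration, bot, models gives the robot as it stands.
- The arm moves only by the tool carry_out, never from a script. Its argument "deltas" is a list of rows, each a list of 2 entries, a list of its own where there are three numbers: the shift along the tool's x, y, z in cm, then the turn about the tool's z in degrees. A call has 1 to 10 rows; each row is the pose to reach, as a shift and turn from the pose measured when the call began, along the tool's axes at that moment; what a row does not reach only later rows make up. A row lasts 1/8 s, in which the tool goes at most 62.5 mm and 10.7 degrees, less where a joint would pass 70% of its speed; a pose out of reach is approached as far as the arm can. A call with a gripper value outside its range is refused whole. "hand" is the opening, from 0 (shut) to 1 (fully open), set as the call begins (left out, the last holds). The fingers move at their own pace and stop on an object; "newtons" is the grip in N (left out, the last holds). Time passes only in rows, so rows that repeat a pose let the fingers close. It gives the time, the measured TCP pose, the force and the opening at its end, in the units of the state.
- readout.get_obs(): the state, without advancing time (a new reading comes with each control period).
- read_camera(name): name is "side" or "top"; returns the picture (400x640x3 uint8, red, green, blue); there is no depth.
- get_calibration(name): a dict with "fov_y" (degrees; the focal length in pixels is half the picture's height over the tangent of half this angle, whatever the lens; pixels are square), "cx", "cy" (the principal point, pixels), "world_from_camera" (4x4, takes a point from camera to world coordinates). Camera axes: x right, y down, z forward; pixel columns grow to the right and rows downward; lengths in m; the calibration is good to about 2 mm. A picture is of the moment at which its call begins. get_calibration takes no time and is no camera call.
- bot.hand_in(): hands the job in, once; it reports no verdict.
Trained networks look in the newest picture that a camera, given by its name, has taken for a name from the list of things; names that differ only in an ending like _2 or _b are one class to them, and where a whole thing is asked for, a point or a joint stands for the part that bears it (a point fixed in the world has none). Each returns a list of dicts, best first, with "score" (0 to 1); they miss things now and then, are a little off and sometimes report something else, mostly with a low value. They report only what shows in the picture. A call takes as long as a camera call.
- models.spot_in(query, camera): "centre" ([row, column] in pixels, amid what is visible of it).
The state is a dict: "t": time; "q": joint angles; "joint_vel": joint speeds; "joint_torque": joint torques, N m; "eef_pos": TCP position; "tool_rot": TCP orientation; "contact_force": force on the tool from outside, world axes, zero at the start; "torque": the same for the moment, N m; "gripper_width": opening from 0.0 (shut) to 1.0 (fully open).
Only numpy, scipy, OpenCV 4.12 (cv2) and the standard library are available. Lean on these libraries where they do the work, as an engineer would, in place of code of your own. Each camera call takes 0.05 s, during which the arm holds its last target. There are 200 camera calls.

TASK

Lift the front edge of the hinged sample tray off its two levelling screws with the lever jack: swing the clamp lever right out, slide the carriage along its rail until the jack's saddle is centred under the tray's lift lug, swing the clamp lever fully home again, and only then press the jack handle all the way down. The jack sinks as soon as its handle is let go, so finish while still holding the handle down on its stop, the tray carried by the saddle alone. Leave the loose things round about where they stand and topple nothing on the tray.

Things in the scene. Friction and masses are not known exactly. Their poses are not given: they have to be found in the camera images.
- saddle_top (a point): centre of the top face of the jack's saddle, a steel disc 36 mm across on a ram at the back of the grey carriage; 85 mm above the worktop with the handle up. Its axes are the rail's: y along the rail (to the left, the way the carriage slides), x across it away from the robot, z up. The rail is fixed, turned at most 0.1 rad from the world's y
- lift_point (a point): centre of the underside of the boss (20 mm across) below the tray's lift lug, a tongue 36 mm wide that sticks out 60 mm from the tray's front edge towards the robot, with a round bolt head on top right over the boss. 89 mm above the worktop at rest: the lowered saddle passes 4 mm beneath. On the saddle's line of travel, 30 to 155 mm left of the saddle at the start
- grip_post (a point): axis point, 86 mm above the worktop, of the carriage's upright grip post: steel, 14 mm across, 44 to 107 mm high, with a 20 mm black cap on the top 8 mm; 53 mm towards the robot and 60 mm left of the saddle centre. Pinch it from above along the rail and move it (some 3 N) to slide the carriage. The handle's bar is 60 mm to its right: open the fingers at most 50 mm. Axes as saddle_top
- clamp_peg (a point): point on the axis of the upright black peg, 14 mm across, at the end of the clamp lever, 86 mm above the worktop; the peg stands from 54 to 104 mm high, the flat lever arm under it (top 58 mm high). It moves on a level circle of 55 mm radius round clamp_pivot
- clamp_pivot (a point): point on the clamp lever's vertical pivot axis, at the peg's height, near the right end of the carriage. Axes as saddle_top
- handle_pad (a point): centre of the upper face of the flat black pad (36 mm long, 30 mm wide, 12 mm thick) at the end of the jack handle, which points from handle_pivot towards the robot; 105 mm from handle_pivot (and 6 mm above the bar's axis). The handle is up 0.45 rad above level at the start (pad about 113 mm above the worktop) and 0.15 rad below level when fully down (pad about 52 mm above the worktop)
- handle_pivot (a point): centre of the jack handle's level pivot pin, 62 mm above the worktop, between two cheeks on the carriage. Axes as saddle_top
- clamp (a joint): clamp lever, rad: 0 = home, arm along the rail pointing right, carriage braked (it then resists some 25 N); grows as the peg end swings out towards the robot; 0.9 = stop, carriage free (the brake eases off evenly and lets go at about 0.55). It stays where it is left; about 4 N at the peg moves it
- carriage (a joint): position of the carriage along its rail, m, grows to the left (+y of the rail), stops at -0.095 and 0.095
- handle (a joint): jack handle, rad: 0 = up (a spring returns it), 0.6 = down on its stop. The saddle rises 40 mm per rad, 24 mm in all; some 3 N at the pad start it moving and about 8 N hold it down with the tray on the saddle
- saddle (a joint): rise of the saddle above its lowest place, m
- tray (a joint): tilt of the tray, rad: 0 = resting on its two levelling screws, grows as its front edge is lifted; hinged along its far edge, 195 mm behind the lift point. Handle fully down under the lift point gives about 0.1. The tray is 150 x 150 mm, its floor 105 mm and its low rim 119 mm above the worktop
- box_tips: bystander: loose carton 60x95x50 mm in front right; origin under its centre
- cup_a: bystander: loose sample cup with lid, 55 mm across, 58 mm high, right of the rail; origin under its centre
- clip_heap: bystander: loose heap of metal clips 67x100x23 mm, right of the rail, in front; origin under its centre
- screwdriver: bystander: loose screwdriver 180 mm long, 24 mm thick, lying between the rail and the front edge; origin under its centre
- bottle_small_a: bystander: loose reagent bottle 56 mm across, 132 mm high, to the right; origin under its centre
- cup_d: bystander: loose sample cup, 55 mm across, 58 mm high, standing on the tray; origin under its centre
- vial_b: bystander: loose glass vial, 22 mm across, 48 mm high, standing on the tray; origin under its centre; z axis up when it stands
- vial_d: bystander: loose glass vial, 22 mm across, 48 mm high, standing on the tray; origin under its centre; z axis up when it stands

How it is judged:
On the way, in this order (a step that is already met when the one before it is completed fails the run):
1. the clamp lever is swung out (value of joint clamp above 0.65 rad), for 0.1 s.
2. the saddle stands centred under the lift point, clamp still open (horizontal distance between saddle_top and lift_point below 0.008 m and value of joint clamp above 0.4 rad), for 0.2 s.
3. the clamp lever is home again with the saddle centred (horizontal distance between saddle_top and lift_point below 0.008 m and value of joint clamp below 0.2 rad), for 0.2 s.
At the end, for the whole second after the job is handed in: Handle held by the robot (over 2 N) within 0.06 rad of its down stop; tray tilted over 0.075 rad, at rest, carried by the saddle (over 0.8 N), untouched by the robot; clamp lever within 0.2 rad of home; saddle within 9 mm of the lift point seen from above (value of joint handle above 0.54 rad and contact force between any of the fingers, the arm and handle above 2 N and contact force between saddle and tray above 0.8 N and contact force between each of the arm, the fingers and tray below 0.3 N and value of joint tray above 0.075 rad and velocity of joint tray below 0.05 rad/s and value of joint clamp below 0.2 rad and horizontal distance between saddle_top and lift_point below 0.009 m); the arm keeps its last pose, push and grip.
It fails at once if the jack handle is pressed while the carriage is not clamped (value of joint handle above 0.2 rad and value of joint clamp above 0.3 rad).
It fails at once if a loose thing round about is pushed more than 30 mm (distance of any of box_tips, cup_a, clip_heap, screwdriver, bottle_small_a from where it was at the start of the episode above 0.03 m).
It fails at once if a cup or vial on the tray topples (angle between any of cup_d, vial_b, vial_d's own z axis and vertical above 0.7 rad).
It also fails if it takes over 69 s, if anything falls off the work surface, if the arm or the gripper's body presses on something with over 40 N, if the wrist force passes 120 N, or if a joint passes its speed limit or range.

## Working session

There is one attempt and no reset: what is moved stays moved. The work goes in short steps, Python scripts to look and compute and a tool call to move; the robot and the scene stay as the last step left them, time stands still between calls to the robot, and variables do not carry over. Pictures are saved under pics/ and viewed, about 8 in all and at most 12, crops included, and the job is handed in when it is done.

Besides the shell and the picture viewer there is one more tool, called after "Request:" as name(argument=value, ...) on one line, values as JSON. carry_out: Moves the arm, as the interface text tells. Its arguments: {"type":"object","properties":{"deltas":{"type":"array"},"hand":{"type":"number"},"newtons":{"type":"number"}},"required":["deltas"]}

```bash
mkdir -p pics; cat > h.py <<'E'
import numpy as np, cv2
from station import readout, read_camera, get_calibration, bot, models
def cal(n):
    c=get_calibration(n); f=200/np.tan(np.radians(c["fov_y"])/2); return f,c["cx"],c["cy"],np.array(c["world_from_camera"])
def ray(n,r,c):
    f,cx,cy,T=cal(n); d=T[:3,:3]@np.array([(c-cx)/f,(r-cy)/f,1]); return T[:3,3],d
def atz(n,r,c,z):
    o,d=ray(n,r,c); return o+d*(z-o[2])/d[2]
def proj(n,p):
    f,cx,cy,T=cal(n); q=T[:3,:3].T@(np.array(p)-T[:3,3]); return q[1]/q[2]*f+cy,q[0]/q[2]*f+cx
def snap(n,name,crop=None,s=1):
    im=read_camera(n)
    o=im
    if crop: o=im[crop[0]:crop[1],crop[2]:crop[3]]
    o=cv2.resize(o,None,fx=s,fy=s,interpolation=cv2.INTER_CUBIC)
    cv2.imwrite('pics/'+name+'.png',o[:,:,::-1]); return im
E
python3 - <<'E'
from h import *
np.set_printoptions(precision=4,suppress=True)
for n in("top","side"):
    snap(n,n+"0"); print(n,cal(n)[:3],cal(n)[3])
    for q,z in(("saddle_top",.085),("lift_point",.089),("grip_post",.105),("clamp_peg",.104),("clamp_pivot",.06),("handle_pad",.113)):
        for d in models.spot_in(q,n)[:2]: print(q,d["score"],np.round(d["centre"],1),atz(n,*d["centre"],z))
o=readout.get_obs(); print(o["t"],o["eef_pos"],o["tool_rot"],o["gripper_width"])
E
```

```text
top (np.float64(433.79055565577823), 319.39111433993475, 201.0303571513071) [[-0.0201 -0.988   0.153   0.4111]
 [-0.9995  0.0163 -0.026  -0.0398]
 [ 0.0232 -0.1534 -0.9879  1.119 ]
 [ 0.      0.      0.      1.    ]]
saddle_top 0.59 [206.2 244.2] [0.5617 0.1136 0.085 ]
saddle_top 0.25 [281.5 333.8] [ 0.3796 -0.097   0.085 ]
lift_point 0.82 [162.  215.9] [0.6705 0.182  0.089 ]
grip_post 0.86 [223.7 244.3] [0.5175 0.1101 0.105 ]
clamp_peg 0.62 [227.3 278.1] [0.5077 0.0314 0.104 ]
clamp_pivot 0.21 [161.9 216.7] [0.678  0.1863 0.06  ]
handle_pad 0.95 [249.  240.4] [0.4584 0.1175 0.113 ]
side (np.float64(416.9708076341788), 326.3963001067981, 192.04538125430653) [[-0.9182 -0.3328  0.215   0.3334]
 [-0.396   0.7885 -0.4706  0.4202]
 [-0.0129 -0.5172 -0.8557  0.9979]
 [ 0.      0.      0.      1.    ]]
saddle_top 0.66 [261.4 296.6] [0.552  0.1183 0.085 ]
saddle_top 0.21 [274.  307.3] [0.5162 0.1364 0.085 ]
lift_point 0.82 [269.8 233.4] [0.6759 0.195  0.089 ]
grip_post 0.9 [273.2 310.5] [0.5064 0.1381 0.105 ]
clamp_peg 0.57 [235.4 333.8] [0.4946 0.0315 0.104 ]
clamp_pivot 0.87 [274.4 310.8] [0.5133 0.1263 0.06  ]
handle_pad 0.96 [277.6 338.2] [0.4444 0.1259 0.113 ]
0.7 [0.1478 0.6586 0.2483] [-0.      0.7807  0.6249  0.    ] 1.0005089457858949
```

View pics/top0.png

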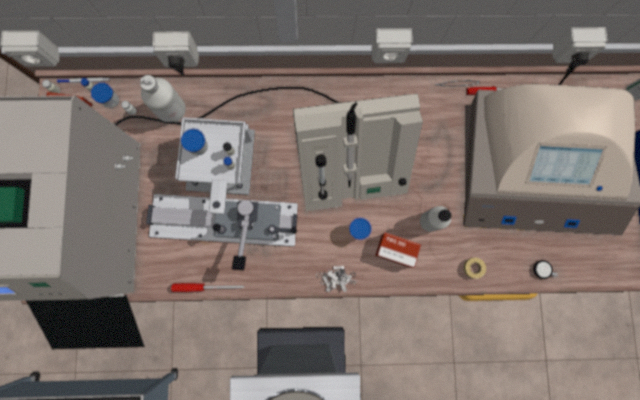

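View pics/side0.png

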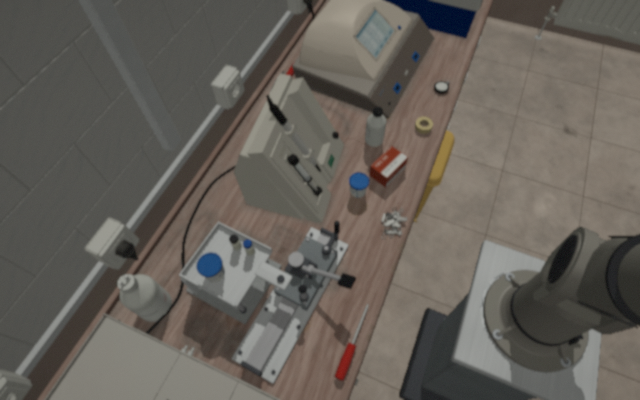

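```bash
python3 - <<'E'
from h import *
a=cv2.imread('pics/top0.png')[170:280,140:305]; b=cv2.imread('pics/side0.png')[215:385,225:365]
cv2.imwrite('pics/tc.png',cv2.resize(a,None,fx=4.8,fy=4.8,interpolation=cv2.INTER_CUBIC)); cv2.imwrite('pics/sc.png',cv2.resize(b,None,fx=3.5,fy=3.5,interpolation=cv2.INTER_CUBIC))
E
```

```text
(no output)
```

View pics/tc.png

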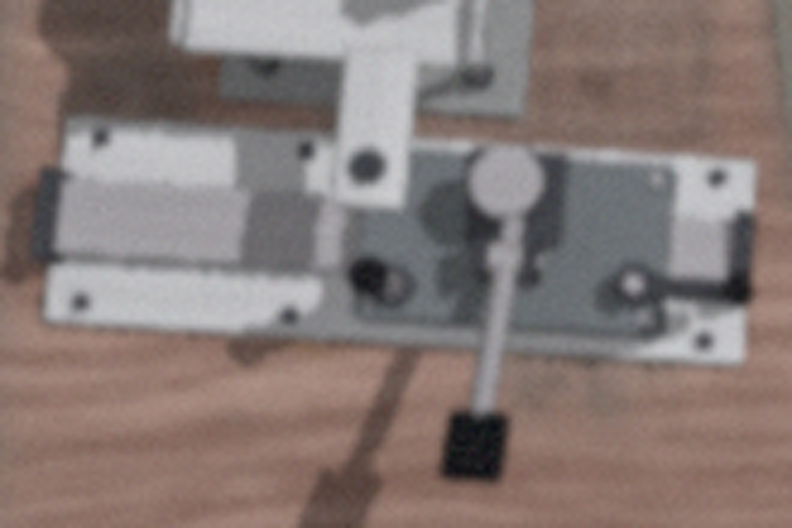

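View pics/sc.png

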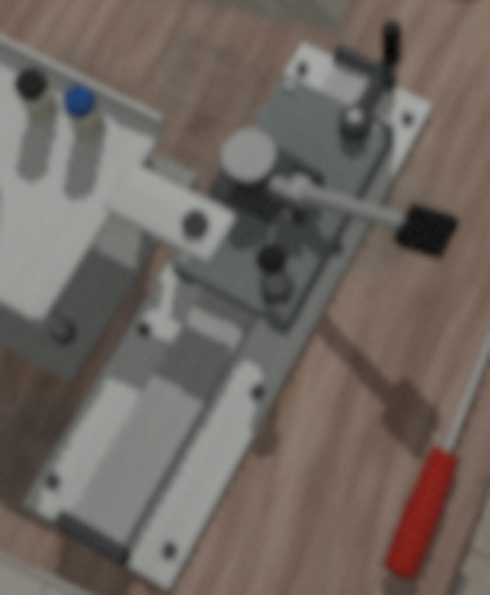

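```bash
python3 - <<'E'
from h import *
np.set_printoptions(precision=4,suppress=True)
T=lambda x,y:(170+y/4.8-.4,140+x/4.8-.4); S=lambda x,y:(215+y/3.5-.36,225+x/3.5-.36)
for k,t,s,z in(("saddle",(507,180),(250,155),.085),("bolt",(368,166),(195,225),.115),("cap",(370,275),(271,258),.107),("peg",(741,284),(392,30),.104),("pad",(474,447),(427,230),.113),("pivot",(633,285),(355,120),.065)):
    t=T(*t);s=S(*s)
    o1,d1=ray("top",*t);o2,d2=ray("side",*s); d1/=np.linalg.norm(d1); d2/=np.linalg.norm(d2)
    A=sum(np.eye(3)-np.outer(d,d) for d in(d1,d2)); b=(np.eye(3)-np.outer(d1,d1))@o1+(np.eye(3)-np.outer(d2,d2))@o2
    print(k,"tri",np.linalg.solve(A,b),"top",atz("top",*t,z),"side",atz("side",*s,z))
# rail direction from base plate corners, z about .01
a,b=[atz("top",*T(*p),.012) for p in((45,322),(742,362))];c,d=[atz("top",*T(*p),.012) for p in((65,120),(755,160))]
for u,v in((a,b),(c,d)): print("rail ang",np.arctan2(-(u-v)[0],(u-v)[1]))
E
```

```text
saddle tri [0.5587 0.1116 0.0794] top [0.5595 0.1111 0.085 ] side [0.5557 0.1132 0.085 ]
bolt tri [0.564  0.1762 0.1033] top [0.5632 0.1739 0.115 ] side [0.5601 0.1792 0.115 ]
cap tri [0.511  0.1754 0.0986] top [0.5109 0.1738 0.107 ] side [0.5087 0.1776 0.107 ]
peg tri [ 0.5036 -0.0055  0.0937] top [ 0.5036 -0.0057  0.104 ] side [ 0.5008 -0.0008  0.104 ]
pad tri [0.4264 0.1227 0.1073] top [0.4273 0.1219 0.113 ] side [0.425  0.1244 0.113 ]
pivot tri [0.5077 0.0509 0.0546] top [0.5076 0.0502 0.065 ] side [0.5049 0.0549 0.065 ]
rail ang -0.07604780254421857
rail ang -0.07523095325118392
```

```bash
cat >> h.py <<'E'
from scipy.spatial.transform import Rotation as R
def plan(wps,ang=None):
    """world waypoints -> tool-frame cm rows from the measured pose; turn to bring tool x to rail y + ang"""
    o=readout.get_obs(); q=o["tool_rot"]; M=R.from_quat([q[1],q[2],q[3],q[0]]).as_matrix(); p=np.array(o["eef_pos"])
    x=M[:,0]; t=np.degrees(np.arctan2(x[1],x[0])-np.arctan2(.997,.0755)); t=(t+90)%180-90
    print("t",round(o["t"],2),"pos",p.round(4),"F",np.round(o["contact_force"],1),"w",round(o["gripper_width"],3),"turn",round(t,1))
    for w in wps: print([round(float(v),1 if abs(v)>9 else 2) for v in M.T@(np.array(w)-p)*100])
E
python3 - <<'E'
from h import *
z=.25
W=[(.154,.605),(.16,.55),(.175,.495),(.19,.44),(.22,.395),(.25,.35),(.285,.31),(.32,.27),(.355,.23),(.39,.19)]
plan([w+(z,) for w in W])
E
```

```text
t 0.7 pos [0.1478 0.6586 0.2483] F [-0.9  0.5  0.1] w 1.001 turn -8.3
[-5.1, 1.78, -0.17]
[-10.3, 3.57, -0.17]
[-15.4, 6.24, -0.17]
[-20.4, 8.9, -0.17]
[-24.1, 12.8, -0.17]
[-27.9, 16.7, -0.17]
[-31.0, 21.0, -0.17]
[-34.1, 25.3, -0.17]
[-37.3, 29.6, -0.17]
[-40.4, 33.9, -0.17]
```

Request:
carry_out(deltas=[[[-5.1,1.8,0],0],[[-10.3,3.6,0],0],[[-15.4,6.2,0],-2],[[-20.4,8.9,0],-4],[[-24.1,12.8,0],-6],[[-27.9,16.7,0],-8.3],[[-31,21,0],-8.3],[[-34.1,25.3,0],-8.3],[[-37.3,29.6,0],-8.3],[[-40.4,33.9,0],-8.3]], hand=0.55, newtons=40)

```text
t: 1.95
eef_pos: [0.3912, 0.1888, 0.2488]
tool_rot: [-0.0, 0.733, 0.68, 0.001]
contact_force: [1.0, 0.5, -0.4]
gripper_width: 0.549
```

```bash
python3 - <<'E'
from h import *
z=.25
W=[(.42,.14,z),(.45,.09,z),(.48,.04,z),(.5023,-.003,.22),(.5023,-.003,.17),(.5023,-.003,.13)]
plan(W)
E
```

```text
t 1.95 pos [0.3912 0.1888 0.2488] F [ 1.   0.5 -0.4] w 0.549 turn -0.0
[-4.65, 3.24, -0.12]
[-9.4, 6.61, -0.13]
[-14.2, 10.0, -0.13]
[-18.3, 12.5, 2.87]
[-18.3, 12.5, 7.87]
[-18.3, 12.5, 11.9]
```

Request:
carry_out(deltas=[[[-4.6,3.2,0],0],[[-9.4,6.6,0],0],[[-14.2,10.0,0],0],[[-18.3,12.5,2.9],0],[[-18.3,12.5,7.9],0],[[-18.3,12.5,12],0],[[-18.3,12.5,12],0]])

```text
t: 2.82
eef_pos: [0.4999, -0.0033, 0.1266]
tool_rot: [-0.002, 0.734, 0.68, -0.002]
contact_force: [-0.2, -0.0, 0.6]
gripper_width: 0.55
```

```bash
python3 - <<'E'
from h import *
snap("top","t1",(180,270,215,330),3.4); snap("side","s1",(190,300,260,370),4)
a=cv2.imread('pics/t1.png');b=cv2.imread('pics/s1.png')
h=max(a.shape[0],b.shape[0]); c=np.zeros((h,a.shape[1]+b.shape[1],3),np.uint8); c[:a.shape[0],:a.shape[1]]=a; c[:b.shape[0],a.shape[1]:]=b
c=cv2.resize(c,None,fx=.95,fy=.95); cv2.imwrite('pics/c1.png',c); print(c.shape)
plan([(.5023,-.003,.086)])
E
```

```text
(418, 789, 3)
t 2.92 pos [ 0.5027 -0.0031  0.1296] F [ 0.6 -0.2  0.1] w 0.549 turn -0.0
[-0.0, -0.04, 4.36]
```

View pics/c1.png

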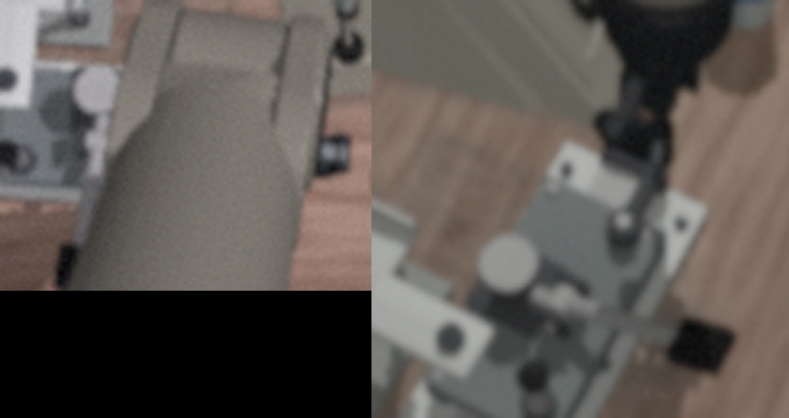

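The arm hides the peg in the top view. In the side view the gripper is right over the peg, near (655,130), so I'll go down and grip it.

Request:
carry_out(deltas=[[[0,0,2.2],0],[[0,0,4.3],0],[[0,0,4.3],0]])

```text
t: 3.3
eef_pos: [0.5033, -0.0027, 0.0877]
tool_rot: [0.0, 0.733, 0.68, 0.001]
contact_force: [-0.4, -0.3, 0.4]
gripper_width: 0.553
```

Request:
carry_out(deltas=[[[0,0,0],0],[[0,0,0],0],[[0,0,0],0],[[0,0,0],0],[[0,0,0],0]], hand=0, newtons=30)

```text
t: 3.92
eef_pos: [0.5044, -0.0045, 0.0893]
tool_rot: [0.002, 0.734, 0.679, 0.002]
contact_force: [-1.5, -4.4, 6.1]
gripper_width: 0.152
```

```bash
python3 - <<'E'
from h import *
o=readout.get_obs();p=np.array(o["eef_pos"])
ry=np.array([.0755,.997,0]);rx=np.array([.997,-.0755,0])
# arc relative to home, pivot 55mm left of peg
plan([p+.055*(ry*(1-np.cos(a))-rx*np.sin(a)) for a in(.15,.3,.45,.6,.75,.9)])
E
```

```text
t 3.92 pos [ 0.5044 -0.0045  0.0893] F [-1.5 -4.4  6.1] w 0.152 turn -0.1
[0.06, -0.82, -0.0]
[0.24, -1.63, -0.01]
[0.54, -2.39, -0.01]
[0.96, -3.11, -0.02]
[1.47, -3.75, -0.02]
[2.07, -4.31, -0.02]
```

Request:
carry_out(deltas=[[[0.1,-0.8,0],0],[[0.25,-1.6,0],0],[[0.55,-2.4,0],0],[[0.95,-3.1,0],0],[[1.35,-3.6,0],0],[[1.85,-4.1,0],0],[[1.85,-4.1,0],0]])

```text
t: 4.8
eef_pos: [0.4655, 0.0178, 0.0896]
tool_rot: [0.002, 0.734, 0.68, 0.003]
contact_force: [3.6, -0.6, -5.2]
gripper_width: 0.151
```

```bash
python3 - <<'E'
from h import *
plan([])
E
```

```text
t 4.8 pos [0.4655 0.0178 0.0896] F [ 3.6 -0.6 -5.2] w 0.151 turn -0.0
```

Request:
carry_out(deltas=[[[0,0,0],0],[[0,0,0],0],[[0,0,0],0],[[0,0,-4],0],[[0,0,-9],0],[[0,0,-11],0]], hand=0.45)

```text
t: 5.55
eef_pos: [0.4656, 0.0176, 0.202]
tool_rot: [0.003, 0.734, 0.679, 0.005]
contact_force: [0.1, -0.0, 0.3]
gripper_width: 0.449
```

```bash
python3 - <<'E'
from h import *
plan([(.48,.07,.2),(.50,.125,.2),(.5105,.1755,.2),(.5105,.1755,.15),(.5105,.1755,.13)])
E
```

```text
t 5.55 pos [0.4656 0.0176 0.202 ] F [ 0.1 -0.   0.3] w 0.449 turn -0.1
[5.33, 1.03, 0.22]
[11.0, 2.6, 0.26]
[16.1, 3.26, 0.28]
[16.1, 3.21, 5.28]
[16.1, 3.19, 7.28]
```

Request:
carry_out(deltas=[[[5.3,1.0,0.2],0],[[11,2.6,0.2],0],[[16.1,3.25,0.2],0],[[16.1,3.2,3.5],0],[[16.1,3.2,6.5],0],[[16.1,3.2,6.5],0]])

```text
t: 6.3
eef_pos: [0.5088, 0.175, 0.1359]
tool_rot: [0.002, 0.734, 0.679, 0.002]
contact_force: [-0.6, -0.3, 0.4]
gripper_width: 0.45
```

```bash
python3 - <<'E'
from h import *
plan([(.5105,.1755,.082)])
snap("side","s2",(200,330,240,370),5)
E
```

```text
t 6.3 pos [0.5088 0.175  0.1359] F [-0.6 -0.3  0.4] w 0.45 turn -0.1
[0.06, 0.13, 5.39]
```

View pics/s2.png

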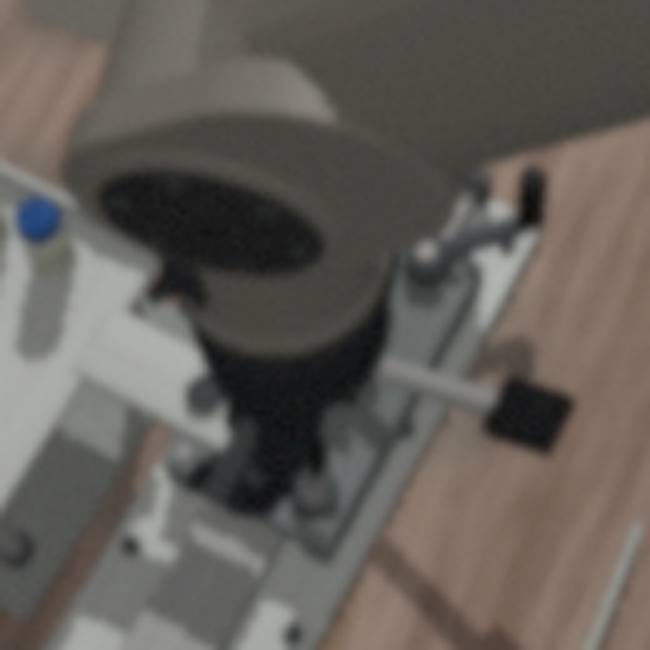

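The clamp lever stands out, with its peg at (532,195). The gripper is over the post, whose base shows near (315,490).

Request:
carry_out(deltas=[[[0,0.1,2],0],[[0,0.1,4],0],[[0,0.1,5.2],0],[[0,0.1,5.2],0]])

```text
t: 6.85
eef_pos: [0.5115, 0.1751, 0.0857]
tool_rot: [0.003, 0.734, 0.679, 0.003]
contact_force: [-0.1, -0.6, 0.6]
gripper_width: 0.45
```

Request:
carry_out(deltas=[[[0,0,0],0],[[0,0,0],0],[[0,0,0],0],[[0,0,0],0]], hand=0, newtons=40)

```text
t: 7.35
eef_pos: [0.5122, 0.1758, 0.0868]
tool_rot: [0.003, 0.734, 0.679, 0.004]
contact_force: [-1.6, 2.7, 6.9]
gripper_width: 0.213
```

```bash
python3 - <<'E'
from h import *
plan([])
E
```

```text
t 7.35 pos [0.5122 0.1758 0.0868] F [-1.6  2.7  6.9] w 0.213 turn -0.1
```

Request:
carry_out(deltas=[[[1.2,0,0],0],[[2.4,0,0],0],[[3.6,0,0],0],[[4.8,0,0],0],[[6.0,0,0],0],[[6.5,0,0],0],[[6.5,0,0],0],[[6.5,0,0],0]])

```text
t: 8.35
eef_pos: [0.5174, 0.2412, 0.0869]
tool_rot: [0.003, 0.734, 0.679, 0.005]
contact_force: [3.0, 1.2, -6.1]
gripper_width: 0.213
```

```bash
python3 - <<'E'
from h import *
plan([])
E
```

```text
t 8.35 pos [0.5174 0.2412 0.0869] F [ 3.   1.2 -6.1] w 0.213 turn -0.1
```

Request:
carry_out(deltas=[[[0,0,0],0],[[0,0,0],0],[[0,0,0],0],[[0,0,-4],0],[[0,0,-9],0],[[-5,-1,-12],0],[[-11,-3,-12],0],[[-17,-5,-12],0],[[-23,-5,-12],0],[[-28,-5,-12],0]], hand=0.45)

```text
t: 9.6
eef_pos: [0.4438, -0.0367, 0.2057]
tool_rot: [0.002, 0.734, 0.679, 0.005]
contact_force: [0.7, 1.1, 0.0]
gripper_width: 0.448
```

```bash
python3 - <<'E'
from h import *
snap("top","t3",(170,280,140,280),4); snap("side","s3",(215,345,225,345),4)
a=cv2.imread('pics/t3.png');b=cv2.imread('pics/s3.png')
c=np.zeros((max(a.shape[0],b.shape[0]),a.shape[1]+b.shape[1],3),np.uint8); c[:a.shape[0],:a.shape[1]]=a; c[:b.shape[0],a.shape[1]:]=b
c=c[:, :]; c=cv2.resize(c,None,fx=.76,fy=.76,interpolation=cv2.INTER_AREA); cv2.imwrite('pics/c3.png',c); print(c.shape)
plan([])
E
```

```text
(395, 790, 3)
t 9.7 pos [ 0.4435 -0.0398  0.2057] F [ 0.3 -0.4  0.8] w 0.45 turn -0.6
```

View pics/c3.png

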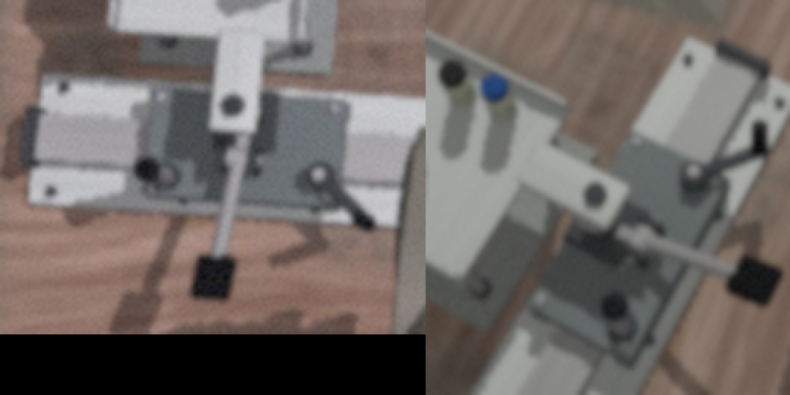

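The carriage has moved left and the saddle is hidden under the lug. In the top view the bolt is at (232,104) and the post cap at (147,169). In the side view they are at (596,194) and (614,305).

```bash
python3 - <<'E'
from h import *
np.set_printoptions(precision=4,suppress=True)
s=3.04
T=lambda x,y:(170+y/s-.35,140+x/s-.35); S=lambda x,y:(215+y/s-.35,225+(x-426)/s-.35)
P={}
for k,t,q in(("bolt",(232,104),(596,194)),("cap",(147,169),(614,305)),("pad",(213,278),(754,281)),("pivot",(319,175),(694,174)),("peg",(371,219),(760,130))):
    d=[ray("top",*T(*t)),ray("side",*S(*q))]; N=[np.eye(3)-np.outer(v,v)/(v@v) for _,v in d]
    P[k]=np.linalg.solve(sum(N),sum(n@o for n,(o,_) in zip(N,d)))
    rel=P[k]-P["bolt"]; print(k,P[k],"rel rail x,y:",rel@[.997,-.0755,0],rel@[.0755,.997,0])
E
```

```text
bolt [0.5638 0.1761 0.1067] rel rail x,y: 0.0 0.0
cap [0.5162 0.2419 0.1006] rel rail x,y: -0.05234320241935682 0.06201430006386883
pad [0.4319 0.1888 0.1051] rel rail x,y: -0.1324143258329047 0.0027669429476357677
pivot [0.5134 0.1168 0.0536] rel rail x,y: -0.04569435592134024 -0.06284187660873228
peg [0.476  0.0723 0.0787] rel rail x,y: -0.07967818294726496 -0.11002009598007306
```

```bash
python3 - <<'E'
from h import *
plan([(.452,.0,.2),(.463,.05,.2),(.4704,.0831,.18),(.4704,.0831,.13),(.4704,.0831,.088)])
E
```

```text
t 9.7 pos [ 0.4435 -0.0398  0.2057] F [ 0.3 -0.4  0.8] w 0.45 turn -0.6
[4.04, 0.5, 0.59]
[9.1, 1.17, 0.62]
[12.5, 1.6, 2.63]
[12.4, 1.54, 7.63]
[12.4, 1.5, 11.8]
```

Request:
carry_out(deltas=[[[4,0.5,0.6],0],[[9,1.2,0.6],0],[[12.4,1.6,2.6],0],[[12.4,1.6,2.6],0],[[12.4,1.5,7.6],0],[[12.4,1.5,10],0],[[12.4,1.5,11.7],0],[[12.4,1.5,11.7],0]])

```text
t: 10.7
eef_pos: [0.4694, 0.0817, 0.0887]
tool_rot: [0.002, 0.737, 0.676, 0.004]
contact_force: [-0.2, -1.2, 0.1]
gripper_width: 0.448
```

Request:
carry_out(deltas=[[[0,0,0],0],[[0,0,0],0],[[0,0,0],0],[[0,0,0],0]], hand=0, newtons=30)

```text
t: 11.2
eef_pos: [0.4698, 0.0817, 0.0895]
tool_rot: [0.002, 0.737, 0.676, 0.004]
contact_force: [-3.5, -1.3, 7.1]
gripper_width: 0.154
```

```bash
python3 - <<'E'
from h import *
o=readout.get_obs();p=np.array(o["eef_pos"])
ry=np.array([.0755,.997,0]);rx=np.array([.997,-.0755,0])
a0=.85; f=lambda a:.055*(-ry*np.cos(a)-rx*np.sin(a))
plan([p+f(a)-f(a0) for a in(.7,.55,.4,.25,.1,0,-.05)])
E
```

```text
t 11.2 pos [0.4698 0.0817 0.0895] F [-3.5 -1.3  7.1] w 0.154 turn -0.7
[-0.57, 0.6, 0.0]
[-1.04, 1.27, 0.01]
[-1.41, 2.01, 0.01]
[-1.67, 2.79, 0.02]
[-1.8, 3.6, 0.03]
[-1.82, 4.15, 0.03]
[-1.81, 4.43, 0.04]
```

Request:
carry_out(deltas=[[[-0.55,0.6,0],0],[[-1.05,1.25,0],0],[[-1.4,2.0,0],0],[[-1.65,2.8,0],0],[[-1.8,3.6,0],0],[[-1.8,4.2,0],0],[[-1.8,4.3,0],0],[[-1.8,4.3,0],0]])

```text
t: 12.2
eef_pos: [0.5084, 0.0617, 0.0895]
tool_rot: [-0.0, 0.736, 0.677, 0.003]
contact_force: [-7.7, 3.3, 4.9]
gripper_width: 0.153
```

Request:
carry_out(deltas=[[[0,0,0],0],[[0,0,0],0],[[0,0,0],0],[[0,0,-4],0],[[0,0,-9],0],[[-5,-1,-12],0],[[-11,-3,-12],0],[[-12,-5,-12],0]], hand=0.45)

```text
t: 13.2
eef_pos: [0.447, -0.0581, 0.2096]
tool_rot: [0.001, 0.739, 0.674, 0.003]
contact_force: [0.6, -0.3, 0.1]
gripper_width: 0.448
```

```bash
python3 - <<'E'
from h import *
snap("top","t4",(170,280,140,280),4); snap("side","s4",(215,345,225,345),4)
a=cv2.imread('pics/t4.png');b=cv2.imread('pics/s4.png')
c=np.zeros((max(a.shape[0],b.shape[0]),a.shape[1]+b.shape[1],3),np.uint8); c[:a.shape[0],:a.shape[1]]=a; c[:b.shape[0],a.shape[1]:]=b
c=cv2.resize(c,None,fx=.76,fy=.76,interpolation=cv2.INTER_AREA); cv2.imwrite('pics/c4.png',c)
plan([])
E
```

```text
t 13.3 pos [ 0.4459 -0.056   0.2089] F [-0.1  0.4  0.9] w 0.452 turn -0.8
```

View pics/c4.png

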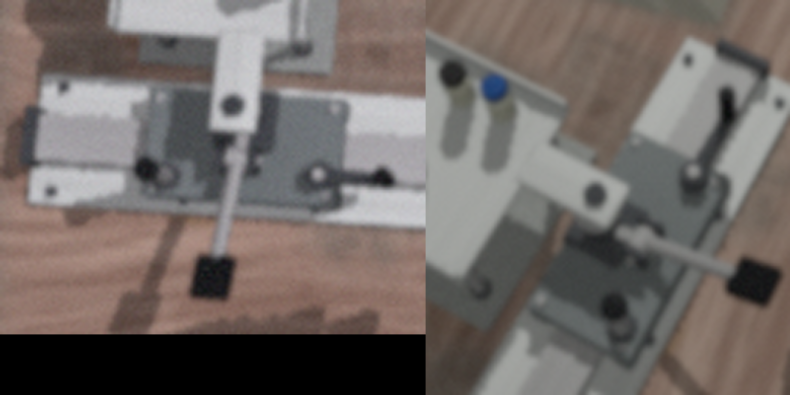

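The lever is home: the peg at (383,178) lies along the rail from the pivot at (318,175). The post cap (147,169) and bolt (232,104) haven't moved, so the saddle is still centred. Next I press the handle.

```bash
python3 - <<'E'
from h import *
plan([(.442,.0,.2),(.438,.05,.2),(.433,.1,.2),(.43,.15,.2),(.428,.1887,.18),(.428,.1887,.15)])
E
```

```text
t 13.3 pos [ 0.4459 -0.056   0.2089] F [-0.1  0.4  0.9] w 0.452 turn -0.8
[5.54, -0.89, 0.91]
[10.5, -1.73, 0.94]
[15.4, -2.67, 0.96]
[20.4, -3.42, 0.98]
[24.2, -3.97, 3.0]
[24.2, -3.98, 6.0]
```

Request:
carry_out(deltas=[[[5.5,-0.9,0.9],-0.4],[[10.5,-1.7,0.9],-0.8],[[15.4,-2.7,0.9],-0.8],[[20.4,-3.4,0.9],-0.8],[[24.2,-4,3],-0.8],[[24.2,-4,5.5],-0.8],[[24.2,-4,5.5],-0.8]], hand=0)

```text
t: 14.18
eef_pos: [0.4269, 0.1895, 0.1536]
tool_rot: [-0.001, 0.732, 0.681, 0.001]
contact_force: [0.2, 0.6, 0.1]
gripper_width: -0.001
```

```bash
python3 - <<'E'
from h import *
plan([(.428,.1887,.135),(.426,.1888,.12),(.422,.1892,.105),(.419,.1895,.09),(.418,.1895,.078),(.418,.1895,.07),(.418,.1895,.065)])
E
```

```text
t 14.18 pos [0.4269 0.1895 0.1536] F [0.2 0.6 0.1] w -0.001 turn 0.1
[-0.08, 0.12, 1.86]
[-0.08, -0.08, 3.36]
[-0.08, -0.49, 4.86]
[-0.07, -0.79, 6.36]
[-0.08, -0.89, 7.56]
[-0.08, -0.89, 8.36]
[-0.09, -0.89, 8.86]
```

Request:
carry_out(deltas=[[[-0.1,0,1.2],0],[[-0.1,0,2],0],[[-0.1,-0.1,2.6],0],[[-0.1,-0.2,3.2],0],[[-0.1,-0.3,3.8],0],[[-0.1,-0.4,4.4],0],[[-0.1,-0.5,5],0],[[-0.1,-0.6,5.5],0],[[-0.1,-0.7,6],0],[[-0.1,-0.8,6.4],0]])

```text
t: 15.42
eef_pos: [0.4191, 0.1893, 0.0893]
tool_rot: [-0.0, 0.732, 0.681, 0.001]
contact_force: [-0.9, -0.2, 4.0]
gripper_width: -0.002
```

Request:
carry_out(deltas=[[[0,0,0.4],0],[[0,-0.05,0.8],0],[[0,-0.1,1.2],0],[[0,-0.1,1.6],0],[[0,-0.1,1.9],0],[[0,-0.1,2.1],0],[[0,-0.1,2.3],0],[[0,-0.1,2.5],0],[[0,-0.1,2.5],0]])

```text
t: 16.55
eef_pos: [0.4194, 0.1894, 0.067]
tool_rot: [-0.001, 0.733, 0.68, 0.003]
contact_force: [-11.7, -5.2, 48.9]
gripper_width: -0.001
```

Request:
carry_out(deltas=[[[0,0,0.12],0],[[0,0,0.12],0],[[0,0,0.12],0],[[0,0,0.12],0]])

```text
t: 17.05
eef_pos: [0.4193, 0.1894, 0.0676]
tool_rot: [-0.002, 0.733, 0.68, 0.003]
contact_force: [-10.8, -5.4, 38.5]
gripper_width: -0.001
```

```bash
python3 - <<'E'
from h import *
plan([])
snap("top","t5",(110,280,140,280),3.5); snap("side","s5",(215,345,175,345),3.5)
a=cv2.imread('pics/t5.png');b=cv2.imread('pics/s5.png')
c=np.zeros((max(a.shape[0],b.shape[0]),a.shape[1]+b.shape[1],3),np.uint8); c[:a.shape[0],:a.shape[1]]=a; c[:b.shape[0],a.shape[1]:]=b
c=cv2.resize(c,None,fx=.73,fy=.73,interpolation=cv2.INTER_AREA); cv2.imwrite('pics/c5.png',c)
plan([])
E
```

```text
t 17.05 pos [0.4193 0.1894 0.0676] F [-10.8  -5.4  38.5] w -0.001 turn 0.0
t 17.15 pos [0.4193 0.1893 0.0676] F [-9.6 -2.7 38.2] w 0.002 turn 0.0
```

View pics/c5.png

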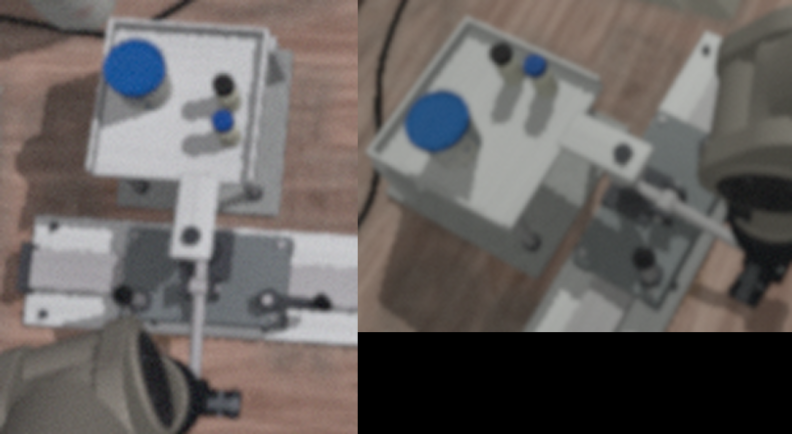

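Request:
carry_out(deltas=[[[0,0,0],0],[[0,0,0],0],[[0,0,0],0],[[0,0,0],0]])

```text
t: 17.65
eef_pos: [0.4193, 0.1893, 0.0686]
tool_rot: [-0.002, 0.733, 0.68, 0.003]
contact_force: [-7.2, -2.9, 23.3]
gripper_width: 0.0
```

```bash
python3 - <<'E'
from h import *
plan([])
a=read_camera("top")[195:212,205:228].astype(float).mean(2)
r,c=np.mgrid[195:212,205:228]; w=np.clip(110-a,0,None); print("dark bolt",(r*w).sum()/w.sum(),(c*w).sum()/w.sum())
plan([])
bot.hand_in()
E
```

```text
t 17.65 pos [0.4193 0.1893 0.0686] F [-7.2 -2.9 23.3] w 0.0 turn -0.0
dark bolt 204.83300198807157 219.42989680961847
t 17.7 pos [0.4193 0.1893 0.0686] F [-7.9 -2.  23.9] w 0.001 turn -0.0
the job is handed in; nothing more can be done
```

I carried out the whole sequence and handed the job in at 17.7 s, with the handle still held down. No verdict was reported.

The steps, in order:
1. Swung the clamp lever out to about 0.85 rad.
2. Slid the carriage 65 mm left by its grip post.
3. Swung the clamp lever home.
4. Pressed the jack handle slowly with the shut fingertips.

**Centring:** before clamping, the two cameras together put the saddle about 2 mm past the lift point (8 mm allowed). The pictures after clamping showed no further shift, and the lever home to within about 0.05 rad.

**Handle:** the fingertips were about 52 mm above the worktop, the pad's height on its stop. The push was about 24 N upward on the tool. I had briefly pressed at about 49 N on the stop, then eased off.

**Tray:** the last pictures showed the lug's bolt head shifted about as a 24 mm lift should move it. Both vials and the cup were upright, and the arm was clear of the tray. I did not measure the tilt itself.

**Checks that disagreed:**
- The final automatic bolt reading, (204.8, 219.4) in pixels, did not match the roughly (202.4, 214.4) I read by eye. I think the dark patch it used included shadows and carriage, so I disregarded it.
- The grip on the post closed to about 18 mm rather than 14 mm, so it probably held the cap. The carriage still moved as commanded.
- The two cameras differed by 3–5 mm on single points, so I used their average or combined position.

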